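# Hold the long cuvette in the photometer's light path

### The arm

A 7-joint arm with a two-finger parallel gripper is mounted at the origin on a cart in front of the work surface, level with it; the furniture and walls round the work are solid. World frame = base frame: x ahead of the robot, y to its left, z up, the work surface at z = 0. Lengths are in m, angles in rad, forces in N, time in s.
With the tool pointing down it reaches from about 0.4 to 0.85 m from the base axis. Payload 6.9 kg.
Tool frame: the origin (TCP) lies at the very end of the fingers, on their centre line; the grasp point (between the pads) lies 19 mm behind it (ctrl.tcp_to_grasp is the distance from the TCP to the grasp point, in m); z points along the fingers, y is the line along which they close (so a half turn about z gives the same grasp; the last joint's range is limited). The gripper opens to 85 mm and grips with 20 to 120 N. Pads are 22 mm wide; open, the fingers measure 114 mm over their backs; the gripper's body (76 mm by 85 mm) begins 54 mm behind the grasp point. The pads swing forward as they close: fully open they stand 13 mm farther back than shut.
Start: joints at [-1.224, 0.507, -0.238, 1.5, 0.126, 1.149, -0.155], TCP at [0.149, 0.607, 0.231] pointing down, gripper open.
Joint ranges: [-3.08, 3.08], [-0.24, 2.05], [-1.43, 1.35], [0, 2.5], [-1.52, 4.66], [0.17, 1.96], [-2.89, 2.89]. Speed limits (rad/s): [2.39, 2.39, 3.14, 3.14, 3.14, 3.14, 3.14].

### API

Orientations are given as [roll, pitch, yaw] about the fixed x, y, z axes, in that order (R = Rz(yaw) Ry(pitch) Rx(roll)).
In Python, from bench import ctrl, optics gives the robot as it stands.
- The arm moves only by the tool drive_tool, never from a script. Its argument "rows" is a list of rows, each an object with "slide": the shift along the tool's x, y, z as a fraction of full scale, a list of three; "delta_rot": the turn, a rotation vector about the tool's x, y, z as a fraction of full scale, a list of three. A call has exactly 8 rows; each row shifts and turns the commanded pose from where the row before left it, along the tool's axes as they then stand; what a row does not reach is not made up. Full scale, the value 1, is 0.02 m for a shift and 0.12 rad for a turn. A row lasts 1/10 s, in which the tool goes at most 50 mm and 8.59 degrees, less where a joint would pass 70% of its speed; a pose out of reach is approached as far as the arm can. A call with a number of a shift or a turn outside -1 to 1 is refused whole. A call with a gripper value outside its range is refused whole. "grip" is the opening, from -1 (shut) to 1 (fully open), set as the call begins (left out, the last holds). The fingers move at their own pace and stop on an object; "force" is the grip in N (left out, the last holds). Time passes only in rows, so rows that do not move let the fingers close, or fill a call up. It gives the time, the measured TCP pose, the force, the opening and the grip force at its end, in the units of the state.
- ctrl.get_obs(): the state, without advancing time (a new reading comes with each control period).
- optics.snapshot(name): name is "side" or "top" or "wrist"; returns the picture (480x640x3 uint8, red, green, blue); there is no depth.
- optics.camera_model(name): a dict with "camera_matrix" (3x3 intrinsics, pixels), "k1" (the pictures are not rectified: a ray, as slopes to the right and down, at radius r is drawn at 1 + k1 r^2 times it, then the intrinsics apply), "R" (3x3) and "t" (3): a world point X has camera coordinates R X + t. Camera axes: x right, y down, z forward; pixel columns grow to the right and rows downward; lengths in m; the calibration is good to about 2 mm. A picture is of the moment at which its call begins: read the wrist's pose just before it. camera_model takes no time and is no camera call; for the wrist camera it gives the pose at the moment of the call.
- ctrl.hand_in(): hands the job in; it is judged then, once.
The state is a dict: "time": time; "qpos": joint angles; "qd": joint speeds; "tau": joint torques, N m; "tool_pos": TCP position; "tcp_rot": TCP orientation; "contact_force": force on the tool from outside, world axes, zero at the start; "ft_torque": the same for the moment, N m; "grip_width": finger opening in m; "finger_force": force on a finger pad.
Only numpy, scipy, OpenCV 4.12 (cv2) and the standard library are available. Lean on these libraries where they do the work, as an engineer would, in place of code of your own. Each camera call takes 0.05 s, during which the arm holds its last target. There are 200 camera calls.

### The job

First stand the framed filter upright and centred on the narrow post in front of the photometer's lamp, square to the light path, and let go of it. Then pick up the longer of the two cuvettes by its broad frosted faces only, never touching its clear ends with the gripper, and finish while holding it upright and still in the light path, midway between the filter and the detector, centred on the line from lamp lens to detector window with its clear ends facing lamp and detector and touching nothing but the gripper. Leave the short cuvette, the beaker and the dropper bottle where they stand.

Things in the scene. Friction and masses are not known exactly. Their poses are not given: they have to be found in the camera images.
- bench: Fixed photometer bench, turned up to 0.25 rad: aluminium base 64 (x) x 260 (y) x 10 mm, origin at centre of underside, z up. Light path along its y at x = 0, 70 mm up. Lamp at +y: grey box, 50 mm wide, y 90 to 128 mm, top 96 mm, ribs on top, round black lens barrel to y = 82 mm. Detector at -y: like box, y -120 to -82 mm, square-framed window at y = -79 mm. One narrow post between them.
- post_top (a point): Centre of the flat top of the narrow aluminium post on the bench, 48 mm from the bench centre toward the lamp, 50 mm above the worktop. The top is 18 mm along the light path (bench y) by 30 mm across it (bench x). Axes as the bench's.
- hold_point (a point): The point in the light path where the centre of the long cell is to be held: 20 mm from the bench centre toward the detector, midway between a filter on the post and the detector window, 70 mm above the worktop (60 mm above the base plate). Axes as the bench's.
- filter: Loose filter: a square black frame with a glass disc, 36 (x) x 14 (y, its thickness, the way light passes) x 40 mm high, 50 g nominal. It stands upright on the worktop; origin at the centre of its underside, z up. Either face may look at the lamp; on the post the disc is at the height of the light path.
- long_cell: Loose long cuvette, closed glass, 12.5 (x) x 22.5 (y) x 45 mm high, about 32 g, upright on the worktop; origin at centre of underside. Its two broad faces (normal to its x, 12.5 mm apart) are frosted: grip it there. Its two narrow ends (normal to its y) are the clear windows for the light; either end may face the lamp. Filter and the two cuvettes stand in a row before the bench, in any order.
- long_cell_centre (a point): Centre of the long cell, 22.5 mm above its underside.
- long_cell_window_a: Clear window at the +y end of the long cell, 9 mm wide x 41 mm high, standing 1 mm proud of the frosted body; origin 1.5 mm inside its outer face, at mid height. Not to be touched by the gripper.
- long_cell_window_b: The same clear window at the -y end of the long cell.
- square_cell: Short cuvette, alike but nearly square from above, 12.5 (x) x 14.5 (y) x 45 mm high, loose, standing on the worktop; origin at the centre of its underside. Not used.
- beaker: Small clear beaker, 56 mm wide, 76 mm high, loose, to the right of the bench; origin at the centre of its underside. Not used.
- dropper: Brown dropper bottle with white cap, 30 mm wide, 78 mm high, loose, to the right of the row; origin at the centre of its underside. Not used.
Mind the look-alikes: they are no part of the job. There is more than one size of the filter; the job needs the largest.

How it is judged:
On the way, in this order (a step that is already met when the one before it is completed fails the run):
1. the filter stands on the post, upright, centred and square to the light path, let go (x of filter in the frame of post_top between -0.007 and 0.007 m and y of filter in the frame of post_top between -0.006 and 0.006 m and z of filter in the frame of post_top between -0.003 and 0.003 m and angle between filter's own z axis and vertical below 0.1 rad and angle between the y axis of filter and the y axis of bench, either way round below 0.2 rad and contact force between filter and bench above 0.05 N and contact force between filter and the arm below 0.05 N and contact force between filter and the fingers below 0.05 N and linear speed of filter below 0.02 m/s), for 0.3 s.
2. the gripper has lifted the long cell clear of the worktop (height (world z) of long_cell above 0.015 m and contact force between long_cell and the fingers above 1 N), for 0.2 s.
At the end, for the whole second after the job is handed in: Filter free on the post: 6 mm along path, 7 mm across, 3 mm high, tilt 0.1, turn 0.2 rad. Long cell still, held by the gripper alone (over 2 N), touching neither bench nor filter; centre at the hold point within 4 mm across, 12 mm along, 6 mm in height; tilt 0.12, turn 0.14 rad (all of step 1 and x of long_cell_centre in the frame of hold_point between -0.004 and 0.004 m and y of long_cell_centre in the frame of hold_point between -0.012 and 0.012 m and z of long_cell_centre in the frame of hold_point between -0.006 and 0.006 m and angle between long_cell's own z axis and vertical below 0.12 rad and angle between the y axis of long_cell and the y axis of bench, either way round below 0.14 rad and contact force between long_cell and the fingers above 2 N and contact force between long_cell and bench below 0.05 N and contact force between long_cell and filter below 0.05 N and linear speed of long_cell below 0.02 m/s); the arm keeps its last pose, push and grip.
It fails at once if the gripper touches a clear end window of the long cell (contact force between any of long_cell_window_a, long_cell_window_b and the fingers above 0.3 N).
It fails at once if the short cell is shifted or tipped over (distance of square_cell from where it was at the start of the episode above 0.02 m or angle between square_cell's own z axis and vertical above 0.4 rad).
It fails at once if the beaker is shifted or tipped over (distance of beaker from where it was at the start of the episode above 0.02 m or angle between beaker's own z axis and vertical above 0.4 rad).
It fails at once if the dropper bottle is shifted or tipped over (distance of dropper from where it was at the start of the episode above 0.02 m or angle between dropper's own z axis and vertical above 0.4 rad).
It also fails if it takes over 56 s, if anything falls off the work surface, if the arm or the gripper's body presses on something with over 40 N, if the wrist force passes 120 N, or if a joint passes its speed limit or range.

## Working session

There is one attempt and no reset: what is moved stays moved. The work goes in short steps, Python scripts to look and compute and a tool call to move; the robot and the scene stay as the last step left them, time stands still between calls to the robot, and variables do not carry over. Pictures are saved under pics/ and viewed, at most 10 in all, crops included, and the job is handed in when it is done.

Besides the shell and the picture viewer there is one more tool, called after ">>>" as name(argument=value, ...) on one line, values as JSON. drive_tool: Moves the arm, as the interface text tells. Shift numbers are shares of 0.02 m and turn numbers shares of 0.12 rad, none past 1 either way. Its arguments: {"type":"object","properties":{"rows":{"type":"array","items":{"type":"object","properties":{"slide":{"type":"array","items":{"type":"number"}},"delta_rot":{"type":"array","items":{"type":"number"}}}}},"grip":{"type":"number"},"force":{"type":"number"}},"required":["rows"]}

```bash
mkdir -p pics; ls
python3 - <<'E'
from bench import ctrl, optics
import cv2,numpy as np
np.set_printoptions(precision=4,suppress=True)
for n in ["side","top","wrist"]:
    m=optics.camera_model(n); print(n,{k:np.array(v) for k,v in m.items()})
    cv2.imwrite(f"pics/{n}0.png",optics.snapshot(n)[:,:,::-1])
o=ctrl.get_obs(); print({k:np.array(v) for k,v in o.items()}, ctrl.tcp_to_grasp)
E
```

```text
pics
side {'camera_matrix': array([[585.8911,   0.    , 311.1555],
       [  0.    , 585.8911, 238.661 ],
       [  0.    ,   0.    ,   1.    ]]), 'k1': array(-0.0553), 'R': array([[ 0.8431, -0.5375,  0.0141],
       [-0.2044, -0.3447, -0.9162],
       [ 0.4973,  0.7696, -0.4005]]), 't': array([-0.59  ,  0.0912,  0.9267])}
top {'camera_matrix': array([[443.12  ,   0.    , 317.5914],
       [  0.    , 443.12  , 246.5073],
       [  0.    ,   0.    ,   1.    ]]), 'k1': array(-0.0874), 'R': array([[-0.027 , -0.9995,  0.0181],
       [-0.988 ,  0.0239, -0.1524],
       [ 0.1519, -0.022 , -0.9881]]), 't': array([-0.2082,  0.5524,  0.8319])}
wrist {'camera_matrix': array([[418.0653,   0.    , 312.8309],
       [  0.    , 418.0653, 235.7086],
       [  0.    ,   0.    ,   1.    ]]), 'k1': array(0.0288), 'R': array([[ 0.2383,  0.9712, -0.0025],
       [ 0.9381, -0.2295,  0.2596],
       [ 0.2515, -0.0642, -0.9657]]), 't': array([-0.6241, -0.0345,  0.378 ])}
{'time': array(0.15), 'qpos': array([-1.2245,  0.5082, -0.2375,  1.5009,  0.1257,  1.1489, -0.1548]), 'qd': array([ 0.0006, -0.0029,  0.0005, -0.0026,  0.0005, -0.0019, -0.0004]), 'tau': array([ -0.0033, -62.101 ,  -2.1892, -24.9843,   0.0129,   0.0091,
        -0.    ]), 'tool_pos': array([0.149 , 0.6066, 0.2306]), 'tcp_rot': array([-3.1402,  0.    ,  2.9008]), 'contact_force': array([-0.4412, -0.6602, -0.1221]), 'ft_torque': array([-0.013 , -0.013 , -0.0486]), 'finger_force': array(0.), 'grip_width': array(0.0852)} 0.0187
```

View pics/top0.png

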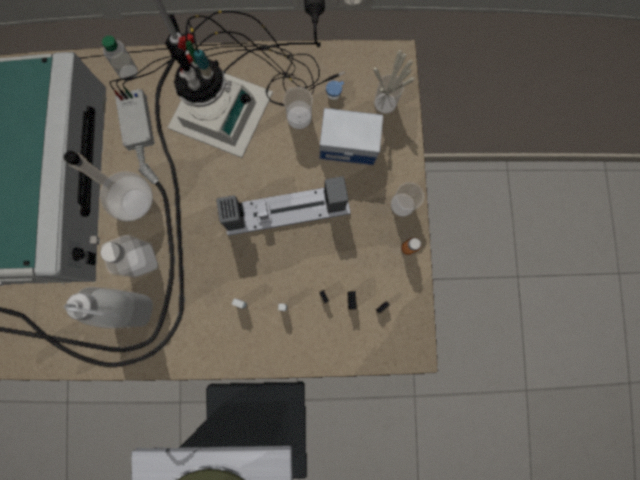

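View pics/side0.png

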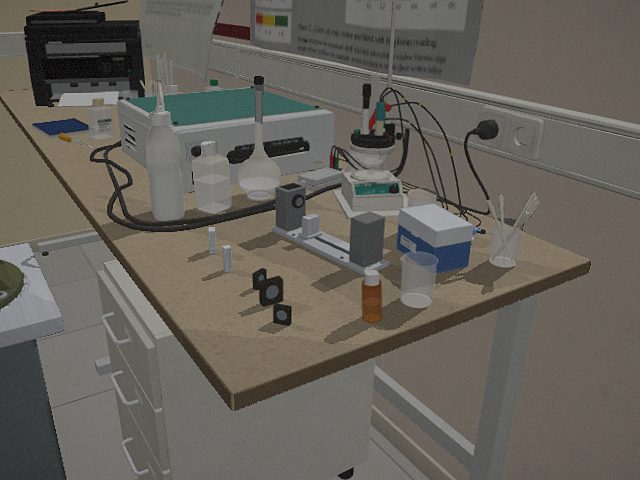

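The top view shows the bench from (230,212) to (337,195), with the post at (264,212). The cells are at (240,303) and (282,308), and three filters at (324,297), (352,300) and (383,307). The middle filter is the largest. Next I'll measure roughly from zoomed crops.

```bash
cat > h.py <<'E'
import numpy as np, cv2
from bench import ctrl, optics
np.set_printoptions(precision=4,suppress=True)
def ray(m,uv):
    K=np.array(m["camera_matrix"]);d=(np.array(uv,float)-K[:2,2])/K[0,0]
    s=d.copy()
    for _ in range(20): s=d/(1+m["k1"]*(s@s))
    R=np.array(m["R"]);return -R.T@np.array(m["t"]),R.T@np.r_[s,1]
def at(m,uv,z):
    c,r=ray(m,uv);return c+r*(z-c[2])/r[2]
def proj(m,X):
    c=np.array(m["R"])@np.array(X,float)+np.array(m["t"]);s=c[:2]/c[2]
    s=s*(1+m["k1"]*(s@s));K=np.array(m["camera_matrix"]);return K[0,0]*s+K[:2,2]
E
python3 - <<'E'
from h import *
m=optics.camera_model("top")
for n,uv,z in [("cellA",(240,303),.045),("cellB",(282,308),.045),("f1",(324,297),.03),("f2",(352,300),.04),("f3",(383,307),.03),("post",(264,208),.05),("lampTop",(230,212),.096),("detTop",(337,195),.096),("beaker",(405,200),.04),("dropper",(414,244),.078)]: print(n,at(m,uv,z))
im=cv2.imread("pics/top0.png")
a=cv2.resize(im[285:325,220:400],None,fx=4.4,fy=4.4,interpolation=cv2.INTER_CUBIC)
b=cv2.resize(im[175:240,210:355],(791,355),interpolation=cv2.INTER_CUBIC)
cv2.imwrite("pics/crop.png",np.vstack([cv2.resize(a,(791,176)),b]))
E
```

```text
cellA [ 0.4396 -0.0688  0.045 ]
cellB [ 0.4281 -0.1501  0.045 ]
f1 [ 0.4478 -0.2325  0.03  ]
f2 [ 0.4401 -0.2868  0.04  ]
f3 [ 0.4248 -0.3488  0.03  ]
post [ 0.6261 -0.1176  0.05  ]
lampTop [ 0.6086 -0.058   0.096 ]
detTop [ 0.6369 -0.2606  0.096 ]
beaker [ 0.639  -0.4029  0.04  ]
dropper [ 0.5421 -0.4065  0.078 ]
```

View pics/crop.png

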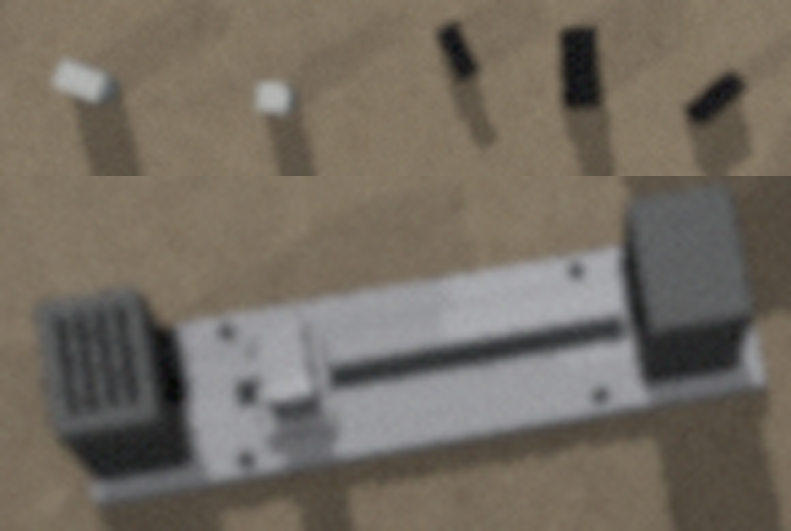

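The zoomed crop confirms that the left white cell is the long one, with its long axis tilted about 20°. The largest filter is the middle black one, with its thickness roughly along world y. I'll lift and start turning the tool, and check the heights of the tall glassware on the way.

>>> drive_tool(rows=[{"slide": [0, 0, -1], "delta_rot": [0, 0, 1]}, {"slide": [0, 0, -1], "delta_rot": [0, 0, 1]}, {"slide": [0, 0, -1], "delta_rot": [0, 0, 1]}, {"slide": [0, 0, -1], "delta_rot": [0, 0, 1]}, {"slide": [0, 0, -1], "delta_rot": [0, 0, 1]}, {"slide": [0, 0, -1], "delta_rot": [0, 0, 1]}, {"slide": [0, 0, -1], "delta_rot": [0, 0, 1]}, {"slide": [0, 0, -1], "delta_rot": [0, 0, 1]}], grip=1)

```text
time: 0.95
tool_pos: [0.1489, 0.6068, 0.3918]
tcp_rot: [-3.141, 0.001, 1.936]
contact_force: [-0.3, 0.0, -0.0]
grip_width: 0.0856
finger_force: 0.0
```

```bash
cat >> h.py <<'E'
from scipy.spatial.transform import Rotation as Ro
def tri(pairs):
    A=np.zeros((3,3));b=np.zeros(3)
    for n,uv in pairs:
        c,r=ray(optics.camera_model(n),uv);r/=np.linalg.norm(r);P=np.eye(3)-np.outer(r,r);A+=P;b+=P@c
    return np.linalg.solve(A,b)
def pose():
    o=ctrl.get_obs();return np.array(o["tool_pos"]),Ro.from_euler("xyz",o["tcp_rot"]),o
def plan(target,yaw):
    p,R,o=pose();T=Ro.from_euler("xyz",[np.pi,0,yaw])
    print("t",o["time"],"p",p,"rpy",np.array(o["tcp_rot"]),"q",np.array(o["qpos"]),"grip",o["grip_width"],o["finger_force"])
    print("shift units tool axes",R.inv().apply(np.array(target)-p)/.02,"same in target axes",T.inv().apply(np.array(target)-p)/.02,"rot units",(R.inv()*T).as_rotvec()/.12)
E
python3 - <<'E'
from h import *
print(tri([("top",(75,312)),("side",(160,83))]),tri([("top",(72,157)),("side",(259,78))]))
m=optics.camera_model("wrist");p,R,o=pose()
c=-np.array(m["R"]).T@np.array(m["t"]); print("cam in tool",R.inv().apply(c-p),"axis in tool",R.inv().apply(np.array(m["R"])[2]))
plan([.40,-.2,.40],np.pi/2)
E
```

```text
[0.4269 0.1296 0.2847] [0.6599 0.1558 0.274 ]
cam in tool [ 0.0654  0.0005 -0.1419] axis in tool [-0.2601 -0.0001  0.9656]
t 0.95 p [0.1489 0.6068 0.3918] rpy [-3.1412  0.0005  1.936 ] q [-1.3658  0.4338 -0.0059  1.1824  0.0024  1.5261 -1.0061] grip 0.08561466530660528 0.0
shift units tool axes [-42.1612  -2.6809  -0.3869] same in target axes [-40.3382  12.5526  -0.4104] rot units [-0.0027  0.005   3.0432]
```

>>> drive_tool(rows=[{"slide": [0, 0, 0], "delta_rot": [0, 0, 1]}, {"slide": [0, 0, 0], "delta_rot": [0, 0, 1]}, {"slide": [0, 0, 0], "delta_rot": [0, 0, 1]}, {"slide": [-1, 0.45, 0], "delta_rot": [0, 0, 0]}, {"slide": [-1, 0.45, 0], "delta_rot": [0, 0, 0]}, {"slide": [-1, 0.45, 0], "delta_rot": [0, 0, 0]}, {"slide": [-1, 0.45, 0], "delta_rot": [0, 0, 0]}, {"slide": [-1, 0.45, 0], "delta_rot": [0, 0, 0]}])

```text
time: 1.75
tool_pos: [0.1953, 0.5064, 0.391]
tcp_rot: [-3.141, 0.001, 1.581]
contact_force: [0.2, 0.5, -0.1]
grip_width: 0.0855
finger_force: 0.0
```

>>> drive_tool(rows=[{"slide": [-1, 0.45, 0], "delta_rot": [0, 0, 0]}, {"slide": [-1, 0.45, 0], "delta_rot": [0, 0, 0]}, {"slide": [-1, 0.45, 0], "delta_rot": [0, 0, 0]}, {"slide": [-1, 0.45, 0], "delta_rot": [0, 0, 0]}, {"slide": [-1, 0.45, 0], "delta_rot": [0, 0, 0]}, {"slide": [-1, 0.45, 0], "delta_rot": [0, 0, 0]}, {"slide": [-1, 0.45, 0], "delta_rot": [0, 0, 0]}, {"slide": [-1, 0.45, 0], "delta_rot": [0, 0, 0]}])

```text
time: 2.55
tool_pos: [0.2688, 0.3471, 0.3911]
tcp_rot: [-3.141, 0.0, 1.581]
contact_force: [0.7, 0.4, 1.0]
grip_width: 0.0856
finger_force: 0.0
```

Run:
```python
from h import *
plan([.48,-.15,.30],np.pi/2)
```

```text
t 2.55 p [0.2688 0.3471 0.3911] rpy [-3.1413  0.0003  1.5808] q [-1.1225  0.1094  0.1786  1.6433 -0.0198  1.391  -0.9313] grip 0.08562356141832586 0.0
shift units tool axes [-24.959   10.3096   4.5606] same in target axes [-24.8557  10.5583   4.5556] rot units [-0.0024  0.0027  0.0836]
```

>>> drive_tool(rows=[{"slide": [-1, 0.42, 0], "delta_rot": [0, 0, 0]}, {"slide": [-1, 0.42, 0], "delta_rot": [0, 0, 0]}, {"slide": [-1, 0.42, 0], "delta_rot": [0, 0, 0]}, {"slide": [-1, 0.42, 0], "delta_rot": [0, 0, 0]}, {"slide": [-1, 0.42, 0], "delta_rot": [0, 0, 0]}, {"slide": [-1, 0.42, 0], "delta_rot": [0, 0, 0]}, {"slide": [-1, 0.42, 0], "delta_rot": [0, 0, 0]}, {"slide": [-1, 0.42, 0], "delta_rot": [0, 0, 0]}])

```text
time: 3.35
tool_pos: [0.3375, 0.1878, 0.3912]
tcp_rot: [-3.141, 0.0, 1.581]
contact_force: [0.6, -0.7, 0.2]
grip_width: 0.0852
finger_force: 0.0
```

>>> drive_tool(rows=[{"slide": [-1, 0.42, 0], "delta_rot": [0, 0, 0]}, {"slide": [-1, 0.42, 0], "delta_rot": [0, 0, 0]}, {"slide": [-1, 0.42, 0], "delta_rot": [0, 0, 0]}, {"slide": [-1, 0.42, 0], "delta_rot": [0, 0, 0]}, {"slide": [-1, 0.42, 0], "delta_rot": [0, 0, 0]}, {"slide": [-1, 0.42, 0], "delta_rot": [0, 0, 0]}, {"slide": [-1, 0.42, 0], "delta_rot": [0, 0, 0]}, {"slide": [-1, 0.42, 0], "delta_rot": [0, 0, 0]}])

```text
time: 4.15
tool_pos: [0.4063, 0.0287, 0.3912]
tcp_rot: [-3.141, -0.0, 1.581]
contact_force: [0.3, 0.7, -0.1]
grip_width: 0.0853
finger_force: 0.0
```

>>> drive_tool(rows=[{"slide": [-1, 0.42, 0.5], "delta_rot": [0, 0, 0]}, {"slide": [-1, 0.42, 0.5], "delta_rot": [0, 0, 0]}, {"slide": [-1, 0.42, 0.5], "delta_rot": [0, 0, 0]}, {"slide": [-1, 0.42, 0.5], "delta_rot": [0, 0, 0]}, {"slide": [-1, 0.42, 0.5], "delta_rot": [0, 0, 0]}, {"slide": [-1, 0.42, 0.5], "delta_rot": [0, 0, 0]}, {"slide": [-1, 0.42, 0.5], "delta_rot": [0, 0, 0]}, {"slide": [0, 0, 0.5], "delta_rot": [0, 0, 0]}])

```text
time: 4.95
tool_pos: [0.4667, -0.1125, 0.3107]
tcp_rot: [-3.142, 0.002, 1.577]
contact_force: [-0.7, -0.4, 0.3]
grip_width: 0.0854
finger_force: 0.0
```

Run:
```python
from h import *
plan([.48,-.15,.30],np.pi/2)
import json
m=optics.camera_model("wrist"); im=optics.snapshot("wrist")[:,:,::-1]; cv2.imwrite("pics/w1.png",im)
json.dump({k:np.array(v).tolist() for k,v in m.items()},open("w1.json","w"))
```

```text
t 4.95 p [ 0.4667 -0.1125  0.3107] rpy [-3.1415  0.0018  1.5772] q [-0.3342  0.2624  0.6852  1.7329 -0.1746  1.2082  0.4028] grip 0.08543033325103151 0.0
shift units tool axes [-1.8775  0.6524  0.5379] same in target axes [-1.8743  0.6644  0.5345] rot units [-0.0005  0.015   0.0534]
```

View pics/w1.png

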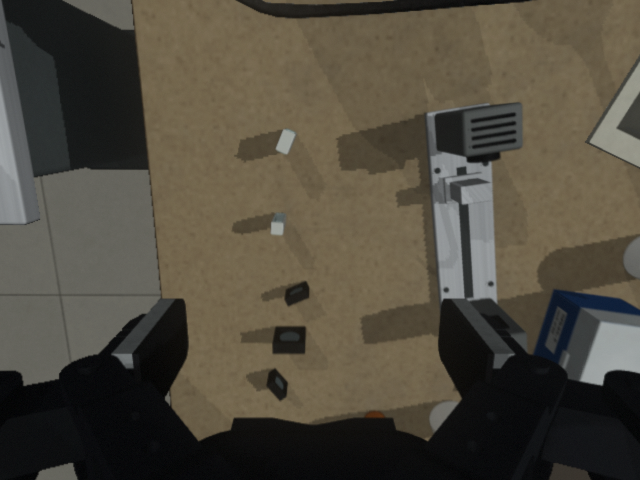

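The wrist picture shows the long cell at (285,142), the short one at (278,224), the largest filter at (290,340), the post top at about (470,190), and the bench base edges. I'll fit silhouettes for the loose parts and zoom in on the bench.

```bash
cat >> h.py <<'E'
from scipy.optimize import minimize
def box(p,dx,dy,z0,z1):
    c,s=np.cos(p[2]),np.sin(p[2])
    return [(p[0]+c*a*dx/2-s*b*dy/2,p[1]+s*a*dx/2+c*b*dy/2,z) for a in(-1,1) for b in(-1,1) for z in(z0,z1)]
def fit(obs,p0,dx,dy,z1,z0=0.):
    # obs: list of (model, mask crop at 1x, x0,y0)
    S=8
    def cost(p):
        e=0
        for m,mk,x0,y0 in obs:
            P=np.array([proj(m,X) for X in box(p,dx,dy,z0,z1)])-[x0,y0]
            h=cv2.convexHull(((P+.5)*S*16).astype(np.int32).reshape(-1,1,2))
            big=np.zeros((mk.shape[0]*S,mk.shape[1]*S),np.uint8);cv2.fillConvexPoly(big,h,255,shift=4)
            e+=np.abs(cv2.resize(big,mk.shape[::-1],interpolation=cv2.INTER_AREA)/255.-mk).sum()/mk.sum()
        return e
    p0=np.array(p0,float);best=None
    for dy0 in(-.2,0,.2):
        q=p0+[0,0,dy0];sx=np.array([q,q+[.004,0,0],q+[0,.004,0],q+[0,0,.1]])
        r=minimize(cost,q,method="Nelder-Mead",options=dict(initial_simplex=sx,xatol=1e-5,fatol=1e-5))
        if best is None or r.fun<best.fun:best=r
    return best.x,best.fun
def comp(mask,u,v):
    n,l=cv2.connectedComponents(mask.astype(np.uint8));w=l[v-6:v+7,u-6:u+7];i=np.bincount(w[w>0]).argmax();M=l==i
    ys,xs=np.where(M);y0,x0=ys.min()-6,xs.min()-6
    k=M[y0:ys.max()+7,x0:xs.max()+7].astype(np.uint8)
    k=cv2.morphologyEx(k,cv2.MORPH_CLOSE,np.ones((3,3)))
    c,_=cv2.findContours(k,cv2.RETR_EXTERNAL,cv2.CHAIN_APPROX_NONE);cv2.drawContours(k,c,-1,1,-1)
    return k.astype(float),x0,y0
E
python3 - <<'E'
from h import *
import json
w=json.load(open("w1.json"));t=optics.camera_model("top")
iw=cv2.imread("pics/w1.png").astype(int);it=cv2.imread("pics/top0.png").astype(int)
def dark(i,th):return i.max(2)<th
def white(i,th):return (i[:,:,0]>th)
for nm,p0,dx,dy,h,uw,ut,f,aw,at_ in [("long",(.43,-.069,-.35),.0125,.0225,.045,(285,142),(240,303),white,120,120),("sq",(.43,-.15,0),.0125,.0145,.045,(278,228),(282,308),white,120,120),("filter",(.44,-.287,0),.036,.014,.04,(290,345),(352,300),dark,52,45)]:
    mw=comp(f(iw,aw),*uw);mt=comp(f(it,at_),*ut)
    print(nm,mw[0].sum(),mt[0].sum())
    print(" w",*fit([(w,)+mw],p0,dx,dy,h)," t",*fit([(t,)+mt],p0,dx,dy,h)," both",*fit([(w,)+mw,(t,)+mt],p0,dx,dy,h))
cv2.imwrite("pics/b1.png",cv2.resize(cv2.imread("pics/w1.png")[90:340,410:540],None,fx=2.4*1.0,fy=2.4,interpolation=cv2.INTER_CUBIC))
E
```

```text
long 293.0 88.0
 w [ 0.4401 -0.0648 -0.4745] 0.26473934283611056  t [ 0.4416 -0.0598 -0.4036] 0.3009803921568628  both [ 0.4403 -0.0635 -0.4263] 0.6247525445176519
sq 151.0 57.0
 w [ 0.4312 -0.1487 -0.2685] 0.6958836514738346  t [ 0.4312 -0.1478 -0.2671] 0.2238046095631235  both [ 0.4312 -0.1482 -0.2719] 0.9310319689627913
filter 815.0 108.0
 w [ 0.4413 -0.2857 -0.0313] 0.1330398171538554  t [ 0.4407 -0.2864  0.0925] 0.5458242556281773  both [ 0.4412 -0.2866 -0.0362] 0.6732351827347617
```

View pics/b1.png

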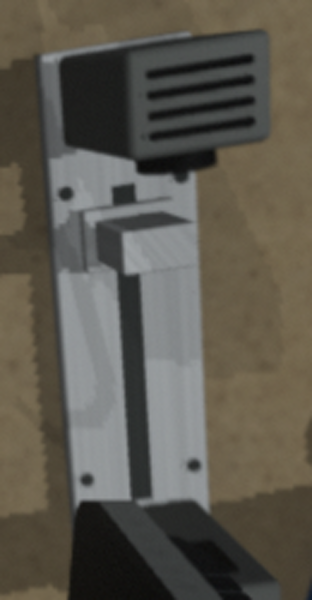

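Bench crop, in full-picture pixels: the left edge runs (427,116)→(440,298), the right edge (492,169)→(497.5,302), and the slot (464,205)→(469,297). The post-top corners are (461,187), (490,182), (492,201) and (462,205). Next I'll solve the bench pose from these.

```bash
cat > bf.py <<'E'
from h import *
from scipy.optimize import least_squares
def bench(m,pts,x0=(.63,-.165,.139)):
    # pts: (uv, bx or None, by or None, z)
    def f(p):
        r=[];c,s=np.cos(p[2]),np.sin(p[2])
        for uv,bx,by,z in pts:
            d=at(m,uv,z)[:2]-p[:2];b=(c*d[0]+s*d[1],-s*d[0]+c*d[1])
            if bx is not None:r.append(b[0]-bx)
            if by is not None:r.append(b[1]-by)
        return r
    q=least_squares(f,x0);return q.x,np.array(q.fun)
E
python3 - <<'E'
from bf import *
import json
w=json.load(open("w1.json"));o=np.array([410,90]);g=lambda u,v:o+(np.array([u,v])+.5)/2.4-.5
P=[(g(40,62),-.032,None,.01),(g(72,500),-.032,None,.01),(g(55,280),-.032,None,.01),(g(197,190),.032,None,.01),(g(210,510),.032,None,.01),(g(129,278),0,None,.01),(g(141,497),0,None,.01),
(g(123,234),-.015,.057,.05),(g(194,222),.015,.057,.05),(g(197,266),.015,.039,.05),(g(125,275),-.015,.039,.05),(g(40,57),None,.13,.01),(g(190,35),None,.13,.01)]
x,r=bench(w,P);print(x,r*1e3)
t=optics.camera_model("top");h=lambda u,v:(210+u*145/791,175+(v-176)*65/355)
Q=[(h(283,320),-.0,None,.05) ,(h(180,322),.032,None,.01),(h(620,247),.032,None,.01),(h(95,490),-.032,None,.01),(h(765,378),-.032,None,.01),(h(765,378),None,-.13,.01),(h(95,490),None,.13,.01),(h(335,376),0,None,.01),(h(620,326),0,None,.01)][1:]
x2,r2=bench(t,Q);print(x2,r2*1e3)
for b in(x,x2):
    c,s=np.cos(b[2]),np.sin(b[2]);print("post",b[:2]+.048*np.array([-s,c]),"hold",b[:2]-.02*np.array([-s,c]))
plan([.4412,-.286,.15],np.pi/2-.035)
E
```

```text
[ 0.6328 -0.1606  0.1545] [ 0.2473 -0.0236 -0.1113 -0.4521 -0.0174  0.4626  0.2281  0.7556 -0.0024
 -1.1479  0.6041 -0.5906  0.5186  0.6492  1.1194 -0.7482 -1.4914]
[ 0.6338 -0.161   0.1474] [-2.0709 -1.4923  2.7878  2.2462  0.9026 -0.9026 -1.1587 -0.3123]
post [ 0.6255 -0.1132] hold [ 0.6359 -0.1804]
post [ 0.6268 -0.1135] hold [ 0.6368 -0.1808]
t 5.0 p [ 0.4657 -0.1106  0.3091] rpy [-3.1387  0.0003  1.5783] q [-0.3357  0.2627  0.6834  1.7368 -0.175   1.2071  0.4014] grip 0.08539554132703023 0.0
shift units tool axes [-8.7568 -1.2657  7.9611] same in target axes [-8.8059 -0.9151  7.9549] rot units [-0.0241  0.0028  0.3545]
```

>>> drive_tool(rows=[{"slide": [0, 0, 0], "delta_rot": [0, 0, 0.35]}, {"slide": [-1, -0.1, 0.9], "delta_rot": [0, 0, 0]}, {"slide": [-1, -0.1, 0.9], "delta_rot": [0, 0, 0]}, {"slide": [-1, -0.1, 0.9], "delta_rot": [0, 0, 0]}, {"slide": [-1, -0.1, 0.9], "delta_rot": [0, 0, 0]}, {"slide": [-1, -0.1, 0.9], "delta_rot": [0, 0, 0]}, {"slide": [-1, -0.1, 0.9], "delta_rot": [0, 0, 0]}, {"slide": [-1, -0.1, 0.9], "delta_rot": [0, 0, 0]}])

```text
time: 5.8
tool_pos: [0.4481, -0.2487, 0.1847]
tcp_rot: [3.141, -0.001, 1.54]
contact_force: [-0.3, -0.4, 0.3]
grip_width: 0.0856
finger_force: 0.0
```

>>> drive_tool(rows=[{"slide": [-0.6, -0.1, 0.6], "delta_rot": [0, 0, 0]}, {"slide": [-0.6, -0.1, 0.6], "delta_rot": [0, 0, 0]}, {"slide": [-0.3, 0, 0.3], "delta_rot": [0, 0, 0]}, {"slide": [-0.2, 0, 0.2], "delta_rot": [0, 0, 0]}, {"slide": [0, 0, 0], "delta_rot": [0, 0, 0]}, {"slide": [0, 0, 0], "delta_rot": [0, 0, 0]}, {"slide": [0, 0, 0], "delta_rot": [0, 0, 0]}, {"slide": [0, 0, 0], "delta_rot": [0, 0, 0]}])

```text
time: 6.6
tool_pos: [0.4432, -0.2829, 0.1517]
tcp_rot: [3.141, 0.0, 1.54]
contact_force: [0.4, -0.3, 0.4]
grip_width: 0.0854
finger_force: 0.0
```

Run:
```python
from h import *
m=optics.camera_model("wrist");iw=optics.snapshot("wrist")[:,:,::-1].copy();cv2.imwrite("pics/w2.png",iw);iw=iw.astype(int)
c=proj(m,(.4412,-.2866,.02));print(c)
for th in(45,55,65):
    k=comp(iw.max(2)<th,int(c[0]),int(c[1]));print(th,k[0].sum(),k[1:])
    if k[0].sum()<20000:
        x,e=fit([(m,)+k],(.4412,-.2866,-.036),.036,.014,.04);print(x,e)
plan([x[0],x[1],.012],np.pi/2+x[2])
```

```text
[309.0044 229.5805]
45 1798.0 (np.int64(275), np.int64(210))
[ 0.4416 -0.2878  0.0288] 0.0919147636807782
55 1843.0 (np.int64(275), np.int64(210))
[ 0.4413 -0.2877 -0.0008] 0.06624535869692424
65 1887.0 (np.int64(274), np.int64(209))
[ 0.4412 -0.2878 -0.0062] 0.0449161964732899
t 6.65 p [ 0.4432 -0.2829  0.1516] rpy [3.141  0.     1.5394] q [ 0.113   0.5012  0.6163  1.8819 -0.3711  0.8737  0.8821] grip 0.08523024161452025 0.0
shift units tool axes [-0.249  -0.0925  6.9806] same in target axes [-0.2468 -0.0949  6.9807] rot units [ 0.0047  0.0002 -0.2106]
```

View pics/w2.png

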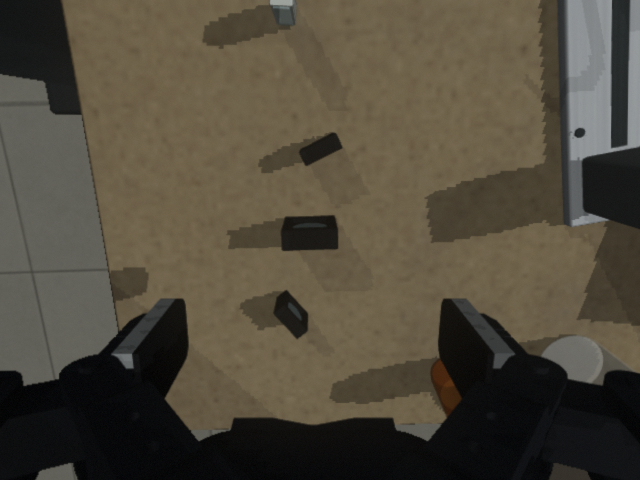

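The filter is at (310,232), and the fit gives (0.4412, -0.2878) with yaw about 0. I'll correct, descend, and close on its 36 mm width.

>>> drive_tool(rows=[{"slide": [-0.25, -0.1, 0], "delta_rot": [0, 0, -0.2]}, {"slide": [0, 0, 1], "delta_rot": [0, 0, 0]}, {"slide": [0, 0, 1], "delta_rot": [0, 0, 0]}, {"slide": [0, 0, 1], "delta_rot": [0, 0, 0]}, {"slide": [0, 0, 1], "delta_rot": [0, 0, 0]}, {"slide": [0, 0, 1], "delta_rot": [0, 0, 0]}, {"slide": [0, 0, 1], "delta_rot": [0, 0, 0]}, {"slide": [0, 0, 0.9], "delta_rot": [0, 0, 0]}])

```text
time: 7.45
tool_pos: [0.4406, -0.2886, 0.0125]
tcp_rot: [-3.142, 0.0, 1.564]
contact_force: [0.5, -0.0, -1.4]
grip_width: 0.0849
finger_force: 0.0
```

>>> drive_tool(rows=[{"slide": [0, 0, 0], "delta_rot": [0, 0, 0]}, {"slide": [0, 0, 0], "delta_rot": [0, 0, 0]}, {"slide": [0, 0, 0], "delta_rot": [0, 0, 0]}, {"slide": [0, 0, 0], "delta_rot": [0, 0, 0]}, {"slide": [0, 0, 0], "delta_rot": [0, 0, 0]}, {"slide": [0, 0, 0], "delta_rot": [0, 0, 0]}, {"slide": [0, 0, 0], "delta_rot": [0, 0, 0]}, {"slide": [0, 0, 0], "delta_rot": [0, 0, 0]}], grip=-0.5, force=30)

```text
time: 8.25
tool_pos: [0.4413, -0.2888, 0.0144]
tcp_rot: [3.14, 0.001, 1.563]
contact_force: [-0.8, -0.0, 5.7]
grip_width: 0.0352
finger_force: 30.5
```

Run:
```python
from h import *
plan([.626,-.1133,.2],np.pi/2+.152)
```

```text
t 8.25 p [ 0.4413 -0.2888  0.0144] rpy [3.1398 0.0012 1.5628] q [ 0.2478  0.6845  0.4454  2.01   -0.5379  0.5607  1.0612] grip 0.03517940585040992 30.53449273109436
shift units tool axes [ 8.8364  9.1832 -9.2719] same in target axes [ 7.2741 10.4587 -9.2783] rot units [ 0.0142  0.0108 -1.333 ]
```

>>> drive_tool(rows=[{"slide": [0, 0, -0.5], "delta_rot": [0, 0, 0]}, {"slide": [0, 0, -1], "delta_rot": [0, 0, 0]}, {"slide": [0, 0, -1], "delta_rot": [0, 0, -0.67]}, {"slide": [0, 0, -1], "delta_rot": [0, 0, -0.66]}, {"slide": [0.7, 1, -1], "delta_rot": [0, 0, 0]}, {"slide": [0.7, 1, -1], "delta_rot": [0, 0, 0]}, {"slide": [0.7, 1, -1], "delta_rot": [0, 0, 0]}, {"slide": [0.7, 1, -1], "delta_rot": [0, 0, 0]}])

```text
time: 9.05
tool_pos: [0.5117, -0.2199, 0.165]
tcp_rot: [3.141, 0.0, 1.722]
contact_force: [1.2, -0.5, -1.0]
grip_width: 0.0357
finger_force: 30.1
```

>>> drive_tool(rows=[{"slide": [0.64, 0.92, -0.2], "delta_rot": [0, 0, 0]}, {"slide": [0.64, 0.92, -0.2], "delta_rot": [0, 0, 0]}, {"slide": [0.64, 0.92, -0.2], "delta_rot": [0, 0, 0]}, {"slide": [0.64, 0.92, -0.2], "delta_rot": [0, 0, 0]}, {"slide": [0.64, 0.92, -0.2], "delta_rot": [0, 0, 0]}, {"slide": [0.64, 0.92, -0.2], "delta_rot": [0, 0, 0]}, {"slide": [0.64, 0.92, 0], "delta_rot": [0, 0, 0]}, {"slide": [0, 0, 0], "delta_rot": [0, 0, 0]}])

```text
time: 9.85
tool_pos: [0.6271, -0.1088, 0.1875]
tcp_rot: [3.141, -0.001, 1.727]
contact_force: [0.7, 0.1, -0.8]
grip_width: 0.0355
finger_force: 30.1
```

Run:
```python
from h import *
plan([.6261,-.1141,.0644],np.pi/2+.152)
cv2.imwrite("pics/w3.png",optics.snapshot("wrist")[:,:,::-1])
```

```text
t 9.85 p [ 0.6271 -0.1088  0.1875] rpy [ 3.1405 -0.0014  1.7274] q [-0.1906  0.6131  0.5656  1.5393 -0.3566  1.0929  0.6144] grip 0.03545559576300378 30.14356255531311
shift units tool axes [-0.2606 -0.0954  6.1547] same in target axes [-0.2526 -0.0878  6.1552] rot units [ 0.0088 -0.0114  0.0385]
```

View pics/w3.png

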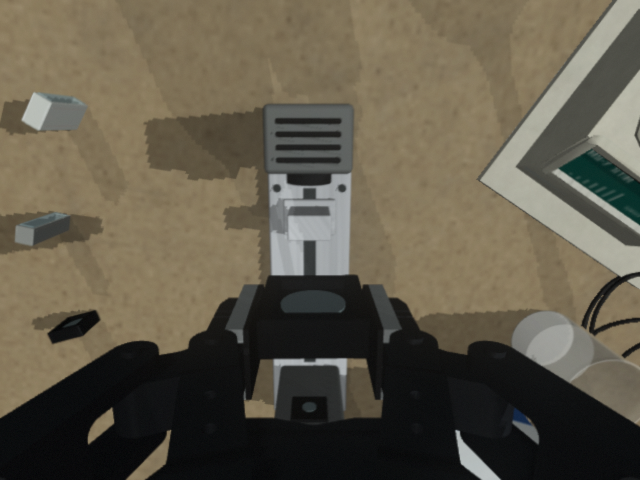

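The filter is held straight at (312,300). The bench runs vertically in the image, with the post top at about (311,222). I'll check the predicted projections against this picture.

Run:
```python
from h import *
m=optics.camera_model("wrist")
b=np.array([.6333,-.1608,.152])
def W(x,y,z):
    c,s=np.cos(b[2]),np.sin(b[2]);return (b[0]+c*x-s*y,b[1]+s*x+c*y,z)
print("post",[proj(m,W(x,y,.05)).round(1) for x,y in((-.015,.057),(.015,.057),(.015,.039),(-.015,.039))])
print("lamp top",[proj(m,W(x,y,.096)).round(1) for x,y in((-.025,.128),(.025,.128),(.025,.09),(-.025,.09))])
print("base edges@y=.0",[proj(m,W(x,0,.01)).round(1) for x in(-.032,.032)],"y=.13 z.01",proj(m,W(-.032,.08,.01)))
im=cv2.imread("pics/w3.png").astype(int)
print("row265",im[265,255:365].sum(1)//3)
print("row224",im[224,262:360].sum(1)//3)
print("col 325",im[185:275,325].sum(1)//3)
print("col 296",im[185:275,296].sum(1)//3)
print("lamp row130",im[130,255:362].sum(1)//3)
```

```text
post [array([290.1, 212.7]), array([334. , 212.8]), array([333.6, 238.2]), array([290.3, 238.1])]
lamp top [array([265. ,  99.1]), array([359.4,  99.4]), array([357.1, 171.7]), array([267. , 171.4])]
base edges@y=.0 [array([272.4, 271.4]), array([351.5, 271.6])] y=.13 z.01 [270.0776 172.0119]
row265 [120 121 120 117 108  90  78  77  80  81  83  84  85  87  87 102 138 170
 180 180 180 180 180 179 181 180 179 174 166 164 164 164 164 164 165 165
 167 171 178 181 181 181 179 177 179 180 184 177 138  84  63  60  58  57
  56  57  57  55  55  60  96 143 163 166 168 168 169 168 167 166 169 168
 168 165 163 161 160 160 161 162 158 161 164 167 169 168 166 164 164 167
 167 167 166 153 125 111 109 108 107 107 106 106 107 107 106 106 106 105
 105 106]
row224 [ 80  79  81  80  82  82  84  98 113 120 116 114 114 115 116 114 113 113
 112 118 124 120 120 128 127 128 159 183 187 189 187 185 184 184 183 181
 175 173 173 171 170 172 174 175 174 174 170 171 172 173 174 173 172 173
 172 172 171 171 172 174 172 171 168 167 166 165 164 167 166 167 169 171
 168 162 162 165 167 168 167 166 166 166 166 169 170
[... 549 characters left out ...]
7  76  78 108 150 167 171 173 173
 173 173 180 183 185 187 185 186 187 188 188 189 186 186 184 184 185 186
 181 165 167 170 172 176 179 180 181 180 180 180 181 181 180 180 180 180
 181 181 180 182 181 180 180 180 181 180 180 179 181 180 180 179 179 172]
lamp row130 [ 68  68  69  69  68  69  69  65  58  60  70  80  89  93  95  96  94  95
  95  95  94  93  92  89  89  88  86  86  88  87  89  88  86  88  89  87
  88  88  88  87  88  88  87  89  88  88  89  89  88  86  90  89  88  89
  88  87  88  88  89  88  89  88  88  88  87  87  88  89  89  89  89  88
  89  88  90  89  88  89  89  89  88  81  77  81  88  94  97  98  98  98
  98  97  98  97  96  94  90  87  89  97 100 103 108 110 113 115 118]
```

>>> drive_tool(rows=[{"slide": [-0.32, -0.15, 0], "delta_rot": [0, 0, 0.04]}, {"slide": [0, 0, 1], "delta_rot": [0, 0, 0]}, {"slide": [0, 0, 1], "delta_rot": [0, 0, 0]}, {"slide": [0, 0, 1], "delta_rot": [0, 0, 0]}, {"slide": [0, 0, 1], "delta_rot": [0, 0, 0]}, {"slide": [0, 0, 1], "delta_rot": [0, 0, 0]}, {"slide": [0, 0, 0.6], "delta_rot": [0, 0, 0]}, {"slide": [0, 0, 0.2], "delta_rot": [0, 0, 0]}])

```text
time: 10.7
tool_pos: [0.6219, -0.1205, 0.0704]
tcp_rot: [-3.14, -0.0, 1.716]
contact_force: [-0.2, -0.7, -1.0]
grip_width: 0.0354
finger_force: 30.1
```

>>> drive_tool(rows=[{"slide": [0, 0, 0.1], "delta_rot": [0, 0, 0]}, {"slide": [0, 0, 0.1], "delta_rot": [0, 0, 0]}, {"slide": [0, 0, 0.07], "delta_rot": [0, 0, 0]}, {"slide": [0, 0, 0.05], "delta_rot": [0, 0, 0]}, {"slide": [0, 0, 0], "delta_rot": [0, 0, 0]}, {"slide": [0, 0, 0], "delta_rot": [0, 0, 0]}, {"slide": [0, 0, 0], "delta_rot": [0, 0, 0]}, {"slide": [0, 0, 0], "delta_rot": [0, 0, 0]}])

```text
time: 11.5
tool_pos: [0.6232, -0.1195, 0.065]
tcp_rot: [3.141, 0.0, 1.718]
contact_force: [0.5, 0.1, -1.0]
grip_width: 0.0352
finger_force: 30.1
```

Run:
```python
from h import *
plan([.6251,-.1156,.0644],np.pi/2+.152)
print(np.array(ctrl.get_obs()["contact_force"]))
```

```text
t 11.5 p [ 0.6232 -0.1195  0.065 ] rpy [3.1415 0.0001 1.7176] q [-0.1368  0.7355  0.4972  1.6779 -0.4432  0.8424  0.6987] grip 0.035199849930237476 30.14527201652527
shift units tool axes [0.1787 0.123  0.0288] same in target axes [0.178  0.1239 0.0288] rot units [ 0.0009  0.0006 -0.043 ]
[ 0.5277  0.1478 -0.9941]
```

>>> drive_tool(rows=[{"slide": [0.09, 0.06, 0], "delta_rot": [0, 0, 0]}, {"slide": [0.09, 0.06, 0], "delta_rot": [0, 0, 0]}, {"slide": [0, 0, 0], "delta_rot": [0, 0, 0]}, {"slide": [0, 0, 0.03], "delta_rot": [0, 0, 0]}, {"slide": [0, 0, 0.03], "delta_rot": [0, 0, 0]}, {"slide": [0, 0, 0.03], "delta_rot": [0, 0, 0]}, {"slide": [0, 0, 0], "delta_rot": [0, 0, 0]}, {"slide": [0, 0, 0], "delta_rot": [0, 0, 0]}])

```text
time: 12.3
tool_pos: [0.6251, -0.1154, 0.0644]
tcp_rot: [3.141, -0.001, 1.718]
contact_force: [-3.2, 2.8, 9.7]
grip_width: 0.0355
finger_force: 31.4
```

Run:
```python
from h import *
plan([.6251,-.1156,.0644],np.pi/2+.152)
print(np.array(ctrl.get_obs()["contact_force"]))
cv2.imwrite("pics/s3.png",cv2.resize(optics.snapshot("side")[180:280,260:400,::-1],None,fx=5,fy=5,interpolation=cv2.INTER_CUBIC))
```

```text
t 12.3 p [ 0.6251 -0.1154  0.0644] rpy [ 3.1405 -0.0006  1.7177] q [-0.1426  0.7373  0.4969  1.6757 -0.4451  0.8425  0.6932] grip 0.03549319914359376 31.432676911354065
shift units tool axes [-0.0112 -0.004   0.0021] same in target axes [-0.0112 -0.0041  0.0021] rot units [ 0.009  -0.0048 -0.0424]
[-3.201   2.8308  9.7009]
```

View pics/s3.png

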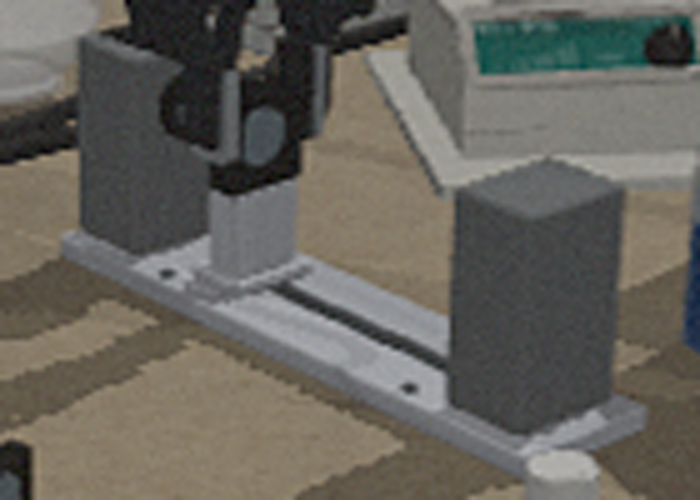

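The filter rests on the post with about 10 N of contact force and looks centred and upright (crop around (255,150)). I'll release it and rise.

>>> drive_tool(rows=[{"slide": [0, 0, 0], "delta_rot": [0, 0, 0]}, {"slide": [0, 0, 0], "delta_rot": [0, 0, 0]}, {"slide": [0, 0, 0], "delta_rot": [0, 0, 0]}, {"slide": [0, 0, 0], "delta_rot": [0, 0, 0]}, {"slide": [0, 0, 0], "delta_rot": [0, 0, 0]}, {"slide": [0, 0, 0], "delta_rot": [0, 0, 0]}, {"slide": [0, 0, 0], "delta_rot": [0, 0, 0]}, {"slide": [0, 0, 0], "delta_rot": [0, 0, 0]}], grip=0.6)

```text
time: 13.15
tool_pos: [0.625, -0.1156, 0.063]
tcp_rot: [-3.142, 0.0, 1.718]
contact_force: [-0.1, 0.1, -0.4]
grip_width: 0.0682
finger_force: 0.0
```

>>> drive_tool(rows=[{"slide": [0, 0, -0.4], "delta_rot": [0, 0, 0]}, {"slide": [0, 0, -0.8], "delta_rot": [0, 0, 0]}, {"slide": [0, 0, -1], "delta_rot": [0, 0, 0]}, {"slide": [0, 0, -1], "delta_rot": [0, 0, 0]}, {"slide": [0, 0, -1], "delta_rot": [0, 0, 0]}, {"slide": [0, 0, -1], "delta_rot": [0, 0, 0]}, {"slide": [0, 0, -1], "delta_rot": [0, 0, 0]}, {"slide": [0, 0, 0], "delta_rot": [0, 0, 0]}])

```text
time: 13.95
tool_pos: [0.6264, -0.1164, 0.1906]
tcp_rot: [3.137, 0.002, 1.717]
contact_force: [-0.3, -1.1, 0.5]
grip_width: 0.0683
finger_force: 0.0
```

>>> drive_tool(rows=[{"slide": [0, 0, 0], "delta_rot": [0, 0, 0]}, {"slide": [0, 0, 0], "delta_rot": [0, 0, 0]}, {"slide": [0, 0, 0], "delta_rot": [0, 0, 0]}, {"slide": [0, 0, 0], "delta_rot": [0, 0, 0]}, {"slide": [0, 0, 0], "delta_rot": [0, 0, 0]}, {"slide": [0, 0, 0], "delta_rot": [0, 0, 0]}, {"slide": [0, 0, 0], "delta_rot": [0, 0, 0]}, {"slide": [0, 0, 0], "delta_rot": [0, 0, 0]}])

```text
time: 14.75
tool_pos: [0.625, -0.1156, 0.1871]
tcp_rot: [-3.142, -0.0, 1.718]
contact_force: [0.6, 0.1, -0.2]
grip_width: 0.0685
finger_force: 0.0
```

Run:
```python
from h import *
import json
plan([.4403,-.064,.15],np.pi/2-.45)
m=optics.camera_model("wrist");cv2.imwrite("pics/w4.png",optics.snapshot("wrist")[:,:,::-1])
json.dump({k:np.array(v).tolist() for k,v in m.items()},open("w4.json","w"))
```

```text
t 14.75 p [ 0.625  -0.1156  0.1871] rpy [-3.1415 -0.      1.7176] q [-0.1835  0.6136  0.5704  1.5418 -0.3578  1.0921  0.617 ] grip 0.06852129977140138 0.0
shift units tool axes [ 3.901  -8.7571  1.8537] same in target axes [-1.695  -9.4359  1.8529] rot units [-0.0008  0.0001  4.9734]
```

View pics/w4.png

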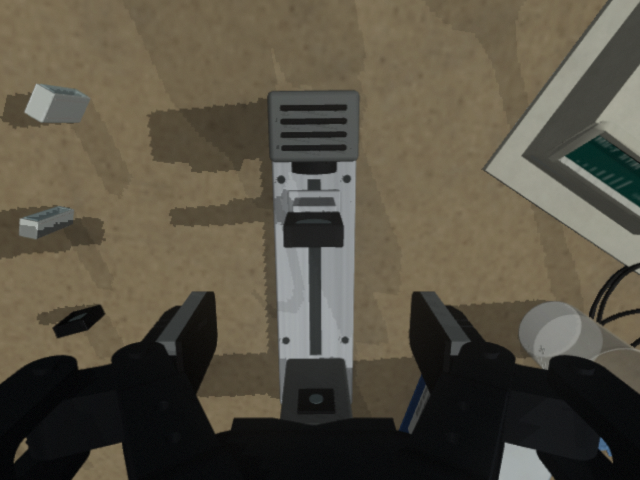

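The filter stands released on the post at (314,230), square with the base edges (276–354). I'll refit the bench and filter numerically from this picture.

Run:
```python
from bf import *
import json
m=json.load(open("w4.json"));im=cv2.imread("pics/w4.png");g=cv2.GaussianBlur(im,(3,3),0).astype(float)
P=[]
for r in list(range(225,350,6)):
    row=g[r,:,0]  # blue: plate bright vs brown bench
    d=np.diff(row)
    l=262+np.argmax(d[262:292]); R=338+np.argmin(d[338:366])
    P+=[((l+.5,r),-.032,None,.01),((R+.5,r),.032,None,.01)]
print([p[0] for p in P[::8]],[p[0] for p in P[1::8]])
# slot edges
for r in range(262,340,6):
    d=np.diff(g[r,:,0]);a=300+np.argmin(d[300:316]);b=314+np.argmax(d[314:330]);P.append((((a+b)/2+.5,r),0,None,.01))
# detector window/box front top edges? screws near detector/lamp symmetric only; use lamp top front/back edge
Q=[]
for c in range(285,345,10):
    d=np.diff(g[:,c,:].sum(1));e=155+np.argmin(np.diff(g[150:175,c,:].sum(1)))-5
    e2=80+np.argmin(np.diff(g[80:105,c,:].sum(1)))
    Q+=[((c,e+.5),None,.09,.096)]
print([q[0] for q in Q])
x,r=bench(m,P+Q);print("bench",x,"rms mm",1e3*r.std(),1e3*np.abs(r).max())
c,s=np.cos(x[2]),np.sin(x[2])
print("post",x[:2]+.048*np.array([-s,c]),"hold",x[:2]-.02*np.array([-s,c]))
for th in(45,60):
    k=comp(im.max(2)<th,314,230);print(k[0].sum(),k[0].shape,k[1:])
    f,e=fit([(m,)+k],(.6251,-.1146,.152),.036,.014,.09,.05);d=f[:2]-x[:2];print("filter",f,e,"in bench",c*d[0]+s*d[1],-s*d[0]+c*d[1],f[2]-x[2])
```

```text
[(np.float64(274.5), 225), (np.float64(275.5), 249), (np.float64(276.5), 273), (np.float64(276.5), 297), (np.float64(277.5), 321), (np.float64(278.5), 345)] [(np.float64(354.5), 225), (np.float64(353.5), 249), (np.float64(353.5), 273), (np.float64(353.5), 297), (np.float64(353.5), 321), (np.float64(352.5), 345)]
[(285, np.float64(158.5)), (295, np.float64(161.5)), (305, np.float64(160.5)), (315, np.float64(160.5)), (325, np.float64(160.5)), (335, np.float64(160.5))]
bench [ 0.6336 -0.1591  0.155 ] rms mm 1.8362816736765095 9.870691029315756
post [ 0.6262 -0.1117] hold [ 0.6366 -0.1789]
1937.0 (47, 71) (np.int64(278), np.int64(207))
filter [ 0.6255 -0.1146  0.147 ] 0.12528774028971423 in bench -0.0010604417773745906 0.045197820106827165 -0.008025539995709846
2992.0 (154, 71) (np.int64(278), np.int64(206))
filter [ 0.6257 -0.1151  0.1468] 0.38736368879102445 in bench -0.0009943015028853917 0.04474039197714538 -0.008233215889203227
```

Run:
```python
from bf import *
import json
m=json.load(open("w4.json"));im=cv2.imread("pics/w4.png").astype(int)
for c in(296,304,325,333):print(c,im[176:252,c].sum(1)//3)
b=np.array([.6333,-.1608,.152]);cc,s=np.cos(b[2]),np.sin(b[2])
W=lambda x,y,z:(b[0]+cc*x-s*y,b[1]+s*x+cc*y,z)
for n,y,z in[("post foot top +y?",.057,.01),("post top +y",.057,.05),("filt bottom +y",.055,.05),("filt top +y",.055,.09),("filt top -y",.041,.09),("lens end",.082,.07),("lamp front top",.09,.096),("lamp back top",.128,.096)]:
    print(n,proj(m,W(0,y,z)).round(1),(proj(m,W(0,y+.001,z))-proj(m,W(0,y,z)))[1].round(2))
print("lamp col",im[80:110,300].sum(1)//3, im[150:180,290].sum(1)//3)
```

```text
296 [148 149 150 149 148 150 153 154 154 154 155 160 162 156 113 133 153 161
 162 160 158 130  93  81  79  80  80  80  77  87 139 161 164 164 165 158
  85  34  29  28  26  27  28  25  25  31  42  35  27  27  30  32  31  32
  32  31  32  32  31  31  30  29  33  31  32  30  30  32  32  32  42 105
 147 157 157 151]
304 [151 151 152 151 152 152 151 151 150 150 150 149 147 127  92 113 138 146
 147 147 143 102  71  66  66  66  65  65  66  74 125 151 153 151 147 118
  58  28  27  30  29  28  29  36  47  51  50  35  29  29  29  31  31  29
  31  31  32  32  32  32  30  32  32  32  32  31  31  32  31  32  43 106
 148 159 160 160]
325 [150 149 150 150 150 150 151 149 149 150 150 150 148 128 101 118 141 146
 148 147 141  92  67  65  64  64  65  63  64  78 120 144 148 150 147 111
  55  28  28  28  29  27  28  31  46  50  50  37  28  30  30  31  33  32
  31  33  31  32  32  33  32  33  33  32  33  33  33  32  32  32  50 129
 149 150 150 150]
333 [145 145 144 146 144 144 145 147 146 147 145 146 141 103  92 120 142 147
 146 148 145 122 101  88  76  71  70  68  69  84 128 148 151 150 145  97
  46  28  26  27  25  26  26  26  24  27  25  26  26  29  30  32  31  32
  34  31  32  32  31  32  33  33  32  31  33  31  32  31  32  35  50 126
 145 146 148 148]
post foot top +y? [313.8 196.2] -1.29
post top +y [314.  206.2] -1.45
filt bottom +y [314.  209.1] -1.45
filt top +y [314.2 222.6] -1.66
filt top -y [314.2 245.5] -1.61
lens end [313.9 172.5] -1.63
lamp front top [313.9 163.3] -1.84
lamp back top [313.6  90.1] -2.02
lamp col [90 90 89 88 93 97 98 97 96 99 89 66 73 77 79 83 85 86 85 85 84 84 83 84
 73 31 27 29 24 24] [ 36  76  82  82  83  83  81  80  74  66  60  61 126 141 141 142 141 143
 141 144 143 145 156 159 161 161 161 160 161 157]
```

The post edge prediction agrees within 0.5 mm, and the filter is about 2 mm off along the path and 1 mm across, both inside tolerance. Next is the long cell.

>>> drive_tool(rows=[{"slide": [0.43, -0.97, 0.2], "delta_rot": [0, 0, 0]}, {"slide": [0.43, -0.97, 0.2], "delta_rot": [0, 0, 0]}, {"slide": [0.43, -0.97, 0.2], "delta_rot": [0, 0, 0]}, {"slide": [0.43, -0.97, 0.2], "delta_rot": [0, 0, 0]}, {"slide": [0.43, -0.97, 0.2], "delta_rot": [0, 0, 0]}, {"slide": [0.43, -0.97, 0.2], "delta_rot": [0, 0, 0]}, {"slide": [0.43, -0.97, 0.2], "delta_rot": [0, 0, 0]}, {"slide": [0.43, -0.97, 0.2], "delta_rot": [0, 0, 0]}])

```text
time: 15.6
tool_pos: [0.4606, -0.0701, 0.1551]
tcp_rot: [3.141, 0.0, 1.718]
contact_force: [0.4, -0.2, -0.1]
grip_width: 0.0683
finger_force: 0.0
```

>>> drive_tool(rows=[{"slide": [0.43, -0.97, 0.2], "delta_rot": [0, 0, 0]}, {"slide": [0, 0, 0], "delta_rot": [0, 0, 1]}, {"slide": [0, 0, 0], "delta_rot": [0, 0, 1]}, {"slide": [0, 0, 0], "delta_rot": [0, 0, 1]}, {"slide": [0, 0, 0], "delta_rot": [0, 0, 1]}, {"slide": [0, 0, 0], "delta_rot": [0, 0, 0.9]}, {"slide": [0, 0, 0], "delta_rot": [0, 0, 0]}, {"slide": [0, 0, 0], "delta_rot": [0, 0, 0]}])

```text
time: 16.4
tool_pos: [0.441, -0.0645, 0.1511]
tcp_rot: [3.141, 0.0, 1.133]
contact_force: [0.1, 0.1, 0.3]
grip_width: 0.0684
finger_force: 0.0
```

>>> drive_tool(rows=[{"slide": [0, 0, 0], "delta_rot": [0, 0, 0]}, {"slide": [0, 0, 0], "delta_rot": [0, 0, 0]}, {"slide": [0, 0, 0], "delta_rot": [0, 0, 0]}, {"slide": [0, 0, 0], "delta_rot": [0, 0, 0]}, {"slide": [0, 0, 0], "delta_rot": [0, 0, 0]}, {"slide": [0, 0, 0], "delta_rot": [0, 0, 0]}, {"slide": [0, 0, 0], "delta_rot": [0, 0, 0]}, {"slide": [0, 0, 0], "delta_rot": [0, 0, 0]}])

```text
time: 17.2
tool_pos: [0.4409, -0.0646, 0.1511]
tcp_rot: [-3.142, 0.0, 1.13]
contact_force: [-0.4, 0.4, 0.1]
grip_width: 0.0682
finger_force: 0.0
```

Run:
```python
from h import *
import json
m=optics.camera_model("wrist");im=optics.snapshot("wrist")[:,:,::-1].copy()
json.dump({k:np.array(v).tolist() for k,v in m.items()},open("w5.json","w"));cv2.imwrite("pics/w5.png",im)
c=proj(m,(.4403,-.064,.022)).round().astype(int);print(c)
i=im.astype(int)
for nm,M in[("b>110",i[:,:,0]>110),("b>95",i[:,:,0]>95),("sat",(i[:,:,2]-i[:,:,0]<18)&(i[:,:,0]>70))]:
    k=comp(M,*c);print(nm,k[0].sum(),k[0].shape,k[1:])
    if k[0].sum()<8000:
        x,e=fit([(m,)+k],(.4403,-.064,-.44),.0125,.0225,.045);print(x,e)
plan([x[0],x[1],.02],np.pi/2+x[2])
k=[int(c[0])-55,int(c[1])-55]
big=cv2.resize(im[k[1]:k[1]+110,k[0]:k[0]+110],(550,550),interpolation=cv2.INTER_CUBIC)
P=np.array([proj(m,X) for X in box(x,.0125,.0225,0,.045)])
h=cv2.convexHull(((P-k+.5)*5).astype(np.int32).reshape(-1,1,2));cv2.polylines(big,[h],True,(0,0,255),1)
tp=((P[[1,3,7,5]]-k+.5)*5).astype(np.int32).reshape(-1,1,2);cv2.polylines(big,[tp],True,(0,255,0),1)
cv2.imwrite("pics/w5c.png",big)
```

```text
[311 225]
b>110 689.0 (48, 34) (np.int64(295), np.int64(210))
[ 0.4408 -0.0641 -0.3908] 0.25767950140869117
b>95 889.0 (59, 34) (np.int64(295), np.int64(199))
[ 0.4407 -0.0645 -0.3915] 0.13677849092392863
sat 948.0 (60, 34) (np.int64(295), np.int64(198))
[ 0.4407 -0.0643 -0.4071] 0.07571771324563581
t 17.25 p [ 0.4409 -0.0645  0.1511] rpy [-3.1415  0.      1.1295] q [-0.4634  0.4242  0.7831  2.0751 -0.416   0.8014  0.1304] grip 0.06840982427324506 0.0
shift units tool axes [ 0.0036 -0.0145  6.5528] same in target axes [ 0.0039 -0.0152  6.5528] rot units [-0.001   0.0004 -0.2848]
```

View pics/w5c.png

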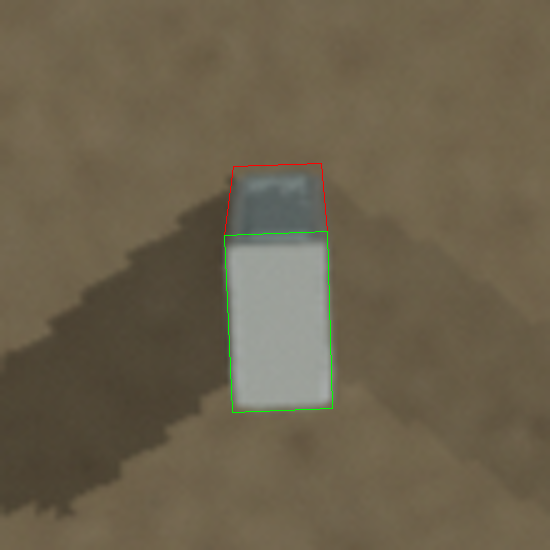

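The fit overlay matches the cell well: green is the top face and red the clear end. Position is (0.4407, -0.0643), yaw -0.40. I'll descend and grip.

>>> drive_tool(rows=[{"slide": [0, 0, 0], "delta_rot": [0, 0, -0.28]}, {"slide": [0, 0, 1], "delta_rot": [0, 0, 0]}, {"slide": [0, 0, 1], "delta_rot": [0, 0, 0]}, {"slide": [0, 0, 1], "delta_rot": [0, 0, 0]}, {"slide": [0, 0, 1], "delta_rot": [0, 0, 0]}, {"slide": [0, 0, 1], "delta_rot": [0, 0, 0]}, {"slide": [0, 0, 1], "delta_rot": [0, 0, 0]}, {"slide": [0, 0, 0.9], "delta_rot": [0, 0, 0]}])

```text
time: 18.05
tool_pos: [0.441, -0.0645, 0.0122]
tcp_rot: [-3.141, 0.0, 1.165]
contact_force: [0.4, 0.4, 0.4]
grip_width: 0.0683
finger_force: 0.0
```

>>> drive_tool(rows=[{"slide": [0, 0, 0], "delta_rot": [0, 0, 0]}, {"slide": [0, 0, 0], "delta_rot": [0, 0, 0]}, {"slide": [0, 0, 0], "delta_rot": [0, 0, 0]}, {"slide": [0, 0, 0], "delta_rot": [0, 0, 0]}, {"slide": [0, 0, 0], "delta_rot": [0, 0, 0]}, {"slide": [0, 0, 0], "delta_rot": [0, 0, 0]}, {"slide": [0, 0, 0], "delta_rot": [0, 0, 0]}, {"slide": [0, 0, 0], "delta_rot": [0, 0, 0]}], grip=-1, force=25)

```text
time: 18.85
tool_pos: [0.4415, -0.0646, 0.0139]
tcp_rot: [3.14, -0.001, 1.163]
contact_force: [-0.8, 0.7, 7.1]
grip_width: 0.0119
finger_force: 29.1
```

>>> drive_tool(rows=[{"slide": [0, 0, 0], "delta_rot": [0, 0, 0]}, {"slide": [0, 0, 0], "delta_rot": [0, 0, 0]}, {"slide": [0, 0, 0], "delta_rot": [0, 0, 0]}, {"slide": [0, 0, 0], "delta_rot": [0, 0, 0]}, {"slide": [0, 0, 0], "delta_rot": [0, 0, 0]}, {"slide": [0, 0, 0], "delta_rot": [0, 0, 0]}, {"slide": [0, 0, 0], "delta_rot": [0, 0, 0]}, {"slide": [0, 0, 0], "delta_rot": [0, 0, 0]}])

```text
time: 19.65
tool_pos: [0.4415, -0.0646, 0.014]
tcp_rot: [3.14, -0.001, 1.163]
contact_force: [0.6, 0.0, 6.4]
grip_width: 0.0122
finger_force: 29.1
```

Run:
```python
from h import *
plan([.6368,-.1803,.2],np.pi/2+.152)
print(np.array(ctrl.get_obs()["contact_force"]))
```

```text
t 19.65 p [ 0.4415 -0.0646  0.014 ] rpy [ 3.14   -0.0007  1.1634] q [-0.2361  0.6263  0.492   2.2189 -0.6951  0.4476  0.4103] grip 0.012158334918700282 29.122313261032104
shift units tool axes [-1.4351 11.2719 -9.2851] same in target axes [-7.196   8.776  -9.3022] rot units [ 0.0146 -0.0019 -4.6619]
[0.637  0.0062 6.3875]
```

>>> drive_tool(rows=[{"slide": [0, 0, -0.5], "delta_rot": [0, 0, 0]}, {"slide": [0, 0, -1], "delta_rot": [0, 0, 0]}, {"slide": [0, 0, -1], "delta_rot": [0, 0, 0]}, {"slide": [0, 0, -1], "delta_rot": [0, 0, -0.93]}, {"slide": [0, 0, -1], "delta_rot": [0, 0, -0.93]}, {"slide": [0, 0, -1], "delta_rot": [0, 0, -0.93]}, {"slide": [0, 0, -1], "delta_rot": [0, 0, -0.93]}, {"slide": [0, 0, -1], "delta_rot": [0, 0, -0.94]}])

```text
time: 20.45
tool_pos: [0.4405, -0.0648, 0.1647]
tcp_rot: [-3.142, 0.001, 1.727]
contact_force: [0.5, 0.6, -0.3]
grip_width: 0.0122
finger_force: 28.1
```

>>> drive_tool(rows=[{"slide": [-0.8, 0.97, -0.2], "delta_rot": [0, 0, 0]}, {"slide": [-0.8, 0.97, -0.2], "delta_rot": [0, 0, 0]}, {"slide": [-0.8, 0.97, -0.2], "delta_rot": [0, 0, 0]}, {"slide": [-0.8, 0.97, -0.2], "delta_rot": [0, 0, 0]}, {"slide": [-0.8, 0.97, -0.2], "delta_rot": [0, 0, 0]}, {"slide": [-0.8, 0.97, -0.2], "delta_rot": [0, 0, 0]}, {"slide": [-0.8, 0.97, -0.2], "delta_rot": [0, 0, 0]}, {"slide": [-0.8, 0.97, -0.2], "delta_rot": [0, 0, 0]}])

```text
time: 21.25
tool_pos: [0.614, -0.1682, 0.1961]
tcp_rot: [-3.141, 0.001, 1.722]
contact_force: [1.0, -0.0, 0.1]
grip_width: 0.012
finger_force: 28.1
```

>>> drive_tool(rows=[{"slide": [-0.8, 0.97, 0], "delta_rot": [0, 0, 0]}, {"slide": [0, 0, 0], "delta_rot": [0, 0, 0]}, {"slide": [0, 0, 0], "delta_rot": [0, 0, 0]}, {"slide": [0, 0, 0], "delta_rot": [0, 0, 0]}, {"slide": [0, 0, 0], "delta_rot": [0, 0, 0]}, {"slide": [0, 0, 0], "delta_rot": [0, 0, 0]}, {"slide": [0, 0, 0], "delta_rot": [0, 0, 0]}, {"slide": [0, 0, 0], "delta_rot": [0, 0, 0]}])

```text
time: 22.05
tool_pos: [0.6352, -0.1804, 0.1952]
tcp_rot: [3.141, -0.0, 1.722]
contact_force: [0.5, -0.1, -0.8]
grip_width: 0.0118
finger_force: 28.1
```

Run:
```python
from h import *
import json
plan([.6368,-.1803,.0615],np.pi/2+.152)
m=optics.camera_model("wrist");im=optics.snapshot("wrist")[:,:,::-1].copy()
json.dump({k:np.array(v).tolist() for k,v in m.items()},open("w6.json","w"));cv2.imwrite("pics/w6.png",im)
b=np.array([.6338,-.1605,.152]);cc,s=np.cos(b[2]),np.sin(b[2])
W=lambda x,y,z:(b[0]+cc*x-s*y,b[1]+s*x+cc*y,z)
i=im.astype(int)
for y in(.02,.01,.0,-.01):
    L,R=proj(m,W(-.032,y,.01)),proj(m,W(.032,y,.01));r=int(round((L[1]+R[1])/2))
    print(r,"pred",L[0].round(1),R[0].round(1)); 
    print(i[r,int(L[0])-10:int(L[0])+11,0],i[r,int(R[0])-10:int(R[0])+11,0])
p,R,_=pose();x=(p[0],p[1],R.as_euler("xyz")[2]-np.pi/2);ct=proj(m,(p[0],p[1],p[2]+.02));print("cell exp",ct)
for th in(95,80):
  M=(i[:,:,2]-i[:,:,0]<18)&(i[:,:,0]>th);k=comp(M,int(ct[0]),int(ct[1]));print(k[0].sum(),k[0].shape,k[1:])
```

```text
t 22.05 p [ 0.6352 -0.1804  0.1952] rpy [ 3.1415 -0.      1.7224] q [-0.0691  0.6429  0.5621  1.4577 -0.3587  1.1442  0.7034] grip 0.011806197913961055 28.11188578605652
shift units tool axes [-0.0082  0.0792  6.6865] same in target axes [-0.0079  0.0799  6.6864] rot units [ 0.0009 -0.0004 -0.0031]
157 pred 272.7 355.7
[ 85  71  64  64  62  63  60  62  63  62  68 100 139 164 171 172 171 171
 172 172 169] [159 158 157 157 157 159 161 160 158 154 120  89  84  82  81  80  80  80
  81  79  78]
171 pred 273.0 355.4
[ 60  63  62  62  63  64  65  66  65  66  87 124 163 174 172 172 171 173
 172 171 171] [159 159 157 157 157 160 160 160 156 134 100  84  83  84  82  83  84  83
  85  84  85]
183 pred 273.3 355.0
[ 83  70  65  65  65  65  66  66  66  67  71 109 150 169 173 171 171 171
 172 173 172] [161 159 156 157 157 158 159 160 158 129  91  83  81  80  82  83  83  84
  84  85  83]
196 pred 273.7 354.7
[ 66  63  64  63  63  62  65  66  64  63  66  98 135 165 173 171 171 171
 171 173 173] [163 162 158 157 156 159 159 159 159 157 121  85  78  78  79  79  78  80
  80  81  81]
cell exp [311.16   333.7459]
2383.0 (74, 52) (np.int64(287), np.int64(316))
22067.0 (359, 100) (np.int64(264), np.int64(31))
```

>>> drive_tool(rows=[{"slide": [0, 0.08, 0.8], "delta_rot": [0, 0, 0]}, {"slide": [0, 0, 1], "delta_rot": [0, 0, 0]}, {"slide": [0, 0, 1], "delta_rot": [0, 0, 0]}, {"slide": [0, 0, 1], "delta_rot": [0, 0, 0]}, {"slide": [0, 0, 1], "delta_rot": [0, 0, 0]}, {"slide": [0, 0, 1], "delta_rot": [0, 0, 0]}, {"slide": [0, 0, 0.6], "delta_rot": [0, 0, 0]}, {"slide": [0, 0, 0.3], "delta_rot": [0, 0, 0]}])

```text
time: 22.9
tool_pos: [0.6364, -0.1801, 0.0599]
tcp_rot: [-3.14, -0.001, 1.722]
contact_force: [0.4, 0.3, -0.3]
grip_width: 0.0123
finger_force: 28.1
```

>>> drive_tool(rows=[{"slide": [0, 0, 0], "delta_rot": [0, 0, 0]}, {"slide": [0, 0, 0], "delta_rot": [0, 0, 0]}, {"slide": [0, 0, 0], "delta_rot": [0, 0, 0]}, {"slide": [0, 0, 0], "delta_rot": [0, 0, 0]}, {"slide": [0, 0, 0], "delta_rot": [0, 0, 0]}, {"slide": [0, 0, 0], "delta_rot": [0, 0, 0]}, {"slide": [0, 0, 0], "delta_rot": [0, 0, 0]}, {"slide": [0, 0, 0], "delta_rot": [0, 0, 0]}])

```text
time: 23.7
tool_pos: [0.6369, -0.1803, 0.0611]
tcp_rot: [-3.142, 0.0, 1.722]
contact_force: [0.1, 0.2, -0.2]
grip_width: 0.0122
finger_force: 28.1
```

Run:
```python
from h import *
plan([.6368,-.1803,.0615],np.pi/2+.152)
m=optics.camera_model("side");im=optics.snapshot("side")[:,:,::-1].copy();cv2.imwrite("pics/s7.png",im)
i=im.astype(int);p,R,_=pose()
for n,z in(("bottom",-.014),("centre",.0085),("top",.031)):print(n,proj(m,(p[0],p[1],p[2]+z)))
c=proj(m,(p[0],p[1],p[2]-.008)).round().astype(int);u,v=c
print(u,v);print(i[v-14:v+16:2,u-14:u+16,1])
```

```text
t 23.7 p [ 0.6369 -0.1803  0.0611] rpy [-3.1416  0.      1.7224] q [-0.0355  0.7738  0.4928  1.6003 -0.443   0.8807  0.776 ] grip 0.012192996017974304 28.110913038253784
shift units tool axes [ 0.0013 -0.0025 -0.0197] same in target axes [ 0.0013 -0.0025 -0.0197] rot units [-0.0001  0.0002 -0.0037]
bottom [335.1789 227.9087]
centre [335.5514 216.6045]
top [335.9291 205.1123]
335 225
[[137 127 126 128 110  26  29  33  39  31  34  32  62  92  92  88  68 105
  116 112 125 119  68  90  52 112 164 159 153 157]
 [135 123 124 131 119  26  29  40  28  33  29  32  57  90  94  85  68 106
  113 113 110  87  67  86  52 112 163 159 157 157]
 [127 124 125 121  92  25  32  41  46  35  37  26  55  93  96  82  86 115
  112 113 109  83  69  84  47  93 129 159 157 156]
 [126 128 127 127 102  17  24  36  33  35  35  33  66  94  92  78  67 120
  113 118 111  89  78 102 119 115  81 105 129 130]
 [124 125 122 126 122 113  70  30  25  35  32  36  66  90  95  72  75 120
  114 110 105  66  74  99 125 124 119 119 129 111]
 [122 125 126 128 124 123 119 107  90  83  83  80  85  87  96  83  74 113
  114 110 114 1
[... 461 characters left out ...]
110  95 118 124 118 110
  115 118 123 121 124 124 127 122 126 129 126  99]
 [151 139 120 111 125 122 123 121 120 122 121 123 120 117 120 123 124 122
  124 123 127 127 125 125 131 131 129 124 119  89]
 [112 133 153 154 148 133 113 110 113 114 113 118 121 130 129 128 130 131
  131 127 127 131 128 126 123 124 126 133 122  86]
 [148 147 151 146 148 148 152 148 149 146 138 119 117 118 117 115 113 113
  117 115 113 116 116 123 126 127 125 127 127  82]
 [162 154 150 151 148 148 147 146 150 150 151 152 154 146 133 117 113 110
  111 117 112 114 114 120 119 116 115 120 104  71]
 [ 63  82 116 149 162 154 153 152 149 148 147 148 151 147 153 155 153 149
  149 137 122 110 111 116 115 118 117 116 109  65]]
```

Pose is within 0.5 mm of target, the side view shows the cell bottom where expected, and grip is 28 N. Handing in.

```bash
python3 -c "
from bench import ctrl
print(ctrl.hand_in())"
```

```text
the job is handed in; nothing more can be done
None
```

The job is handed in (no verdict came back): by my measurements the filter stands free on the post, about 2 mm off along the path and 1 mm across, and the long cell is held at 28 N with the tool within 0.5 mm of the computed hold pose.

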